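# Hang the dial gauge on the spring-balanced arm

## Robot

A 7-joint arm with a two-finger parallel gripper is mounted at the origin on the work surface. World frame = base frame: x ahead of the robot, y to its left, z up, the work surface at z = 0. Lengths are in mm, angles in degrees, forces in N, time in s.
With the tool pointing down it reaches from about 425 to 1025 mm from the base axis. Payload 9.4 kg.
Tool frame: the origin (TCP) lies midway between the tips of the shut fingers; the grasp point (between the pads) lies 19 mm behind it; z points along the fingers, y is the line along which they close (so a half turn about z gives the same grasp; the last joint's range is limited). The gripper opens to 85 mm and grips with 20 to 120 N. Pads are 22 mm wide; open, the fingers measure 114 mm over their backs; the gripper's body (76 mm by 85 mm) begins 54 mm behind the grasp point. The pads swing forward as they close: fully open they stand 13 mm farther back than shut.
Start: joints at [-4.395, 34.337, -0.143, 91.639, 0.103, 54.024, -4.572], TCP at [724.999, -0.007, 231.275] pointing down, gripper open.
Joint ranges: [-147.43, 147.43], [-19.82, 112.94], [-74.19, 73.91], [6.32, 146.72], [-59.91, 239.91], [6.04, 106.73], [-150.56, 150.56]. Speed limits (degrees/s): [127.2, 127.2, 172.46, 172.46, 180, 180, 180].

## Interface

Orientations are given as a 3x3 rotation matrix whose columns are the frame's x, y, z axes.
In Python, from rig import status, vision, job gives the robot as it stands.
- The arm moves only by the tool play_rows, never from a script. Its argument "deltas" is a list of rows, each an object with "rot": the turn, a rotation vector about the tool's x, y, z each as a share of 6 degrees, from -1 to 1, a list of three; "offset": the shift along the tool's x, y, z each as a share of 0.05 m, from -1 to 1, a list of three; "gripper": the gripper's target within -1 to 1 (fully open at 1, half-way at 0, shut at -1). A call has 1 to 8 rows; each row shifts and turns the commanded pose from where the row before left it, along the tool's axes as they then stand; what a row does not reach is not made up. A row lasts 1/8 s, in which the tool goes at most 62.5 mm and 10.7 degrees, less where a joint would pass 70% of its speed; a pose out of reach is approached as far as the arm can. A call with a number of a shift or a turn outside -1 to 1 is refused whole. A call with a gripper value outside its range is refused whole. The fingers move at their own pace and stop on an object; the grip force is fixed at half the most. Time passes only in rows, so rows that do not move let the fingers close. It gives the time, the measured TCP pose, the force, the opening and the grip force at its end, in the units of the state.
- status.observe(): the state, without advancing time (a new reading comes with each control period).
- vision.camera(name): name is "scene" or "side" or "wrist"; returns a dict with "img" (420x560x3 uint8, blue, green, red), "z_map" (420x560 float32, mm along the optical axis (not along the pixel's ray), 0 where there is no reading), "fov_y" (degrees; the focal length in pixels is half the picture's height over the tangent of half this angle, whatever the lens; pixels are square), "cx", "cy" (the principal point, pixels), "R" (3x3) and "t" (3): a world point X has camera coordinates R X + t. Camera axes: x right, y down, z forward; pixel columns grow to the right and rows downward; lengths in mm; the calibration is good to about 2 mm. A picture is of the moment at which its call begins.
- job.hand_in(): hands the job in; it is judged then, once.
The state is a dict: "t": time; "joint_pos": joint angles; "qd": joint speeds; "tau": joint torques, N m; "tcp_pos": TCP position; "ee_rot": TCP orientation; "contact_force": force on the tool from outside, world axes, zero at the start; "torque": the same for the moment, N m; "width": opening from 0.0 (shut) to 1.0 (fully open); "grip_force": force on a finger pad.
Only numpy, scipy, OpenCV 4.12 (cv2) and the standard library are available. Lean on these libraries where they do the work, as an engineer would, in place of code of your own. Each camera call takes 0.05 s, during which the arm holds its last target. There are 200 camera calls.

## Task

Pick up the dial depth gauge and hang it by its eye on the peg of the spring-balanced arm. Keep hold of it and lower it slowly and gently with the sinking arm, and let go only once the arm has settled and carries the whole weight, so that the arm neither drops nor springs back; leave the gauge hanging free and still, and do not disturb the other things on the bench.

Things in the scene. Friction and masses are not known exactly. Their poses are not given: they have to be found in the camera images.
- gauge_grip (a point): Centre of the black grip tab on top of the dial gauge: 14 mm thick (its x) by 24 mm wide (its y) by 42 mm tall, gripped from above; 155 mm above the gauge's underside. z is up; x runs through the eye (and through the round black dial, whose white face looks to -x). Either way round may be hung.
- gauge_eye (a point): Seat of the gauge's eye: where the peg's axis lies once hung, on the gauge's centre line, 38 mm below gauge_grip; axes as gauge_grip. The eye is a window 36 mm wide (y) through a 10 mm thick steel plate along x, its floor 33 mm below this point, its roof an upside-down vee with 45 degree flanks and its apex 7 mm above this point.
- eye_window (a point): Middle of the eye's open window, 15 mm below gauge_eye; axes as gauge_grip. With the peg's axis here the end disc passes with some 8 mm to spare all round.
- gauge_mid (a point): Centre of the loose dial gauge half-way up, 88 mm above its underside; axes as gauge_grip. The gauge is 176 mm tall, weighs 0.27 to 0.72 kg (unknown) and stands upright on a steel foot 44 mm (x) by 76 mm (y) by 14 mm. The dial is 58 mm across.
- peg (a point): Middle of the steel peg at the arm's end, on its axis. The peg is level, 10 mm in diameter, and points along this point's -x; free length 28 mm, from the arm's black boss (24 mm in diameter, 14 mm away to +x) to an end disc (18 mm in diameter, 14 to 18 mm away to -x) that keeps the eye on. It moves with the arm.
- hinge_point (a point): Fixed point on the arm's level hinge axis, 240 mm above the bench, on a stand with a column; the peg point circles it with a radius of 200 mm. x is parallel to the peg's, y points level along the arm. The arm is lightly damped and swings if let go early or late: let go within 4 mm of balance, with no sideways force left either (a push along the arm also loads the spring).
- balance_arm (a joint): Angle (rad) the arm has sunk: 0 = unloaded on its upper stop, rising 0.22 rad above level towards the peg; at most 0.85. Sprung: starts to sink at about 1.5 N down on the peg, then about 0.045 N more per mm; the gauge sinks it 0.13 to 0.63 rad (25 to 120 mm). Too rough: over 0.35 rad/s (0.2 once let go; at the peg 70 and 40 mm/s), or over 14 N on the peg.
- ring_mid (a point): Bystander: centre of a steel setting ring lying flat, 60 mm across, 22 mm high.
- block_mid (a point): Bystander: centre of a dark steel vee block, 60 by 45 by 42 mm high.
- cup_mid (a point): Bystander: centre of a small glass cup, 68 mm across, 55 mm high.
There are look-alikes about, which are no part of the job. There is more than one size of the part that bears gauge_grip; the job needs the middle-sized.

How it is judged:
By the outcome, as a careful person would: the job done as asked, in the order asked, and still so for the second after the job is handed in, with the robot touching nothing.
It also fails if it takes over 51 s, if anything falls off the work surface, if the arm or the gripper's body presses on something with over 40 N, if the wrist force passes 120 N, or if a joint passes its speed limit or range.

## Working session

There is one attempt and no reset: what is moved stays moved. The work goes in short steps, Python scripts to look and compute and a tool call to move; the robot and the scene stay as the last step left them, time stands still between calls to the robot, and variables do not carry over. Pictures are saved under pics/ and viewed, at most 10 in all, crops included, and the job is handed in when it is done.

Besides the shell and the picture viewer there is one more tool, called after ">>>" as name([rows], argument=value, ...), one row to a line, values as JSON. play_rows: Moves the arm, as the interface text tells. Its arguments: {"type":"object","properties":{"deltas":{"type":"array"}},"required":["deltas"]}

```bash
mkdir -p pics
cat > h.py <<'E'
import numpy as np, cv2
from rig import status, vision, job
def cam(n):
    c=vision.camera(n); f=c["img"].shape[0]/2/np.tan(np.radians(c["fov_y"]/2)); c["f"]=f; c["R"]=np.array(c["R"]); c["t"]=np.array(c["t"]); return c
def pts(c):
    z=c["z_map"].astype(float); v,u=np.indices(z.shape)
    P=np.stack([(u-c["cx"])*z/c["f"],(v-c["cy"])*z/c["f"],z],-1)
    W=(P-c["t"])@c["R"]; W[z<=0]=np.nan; return W
E
python3 - <<'E'
from h import *
s=status.observe(); print(s["t"],s["tcp_pos"],s["ee_rot"],s["contact_force"],s["width"])
for n in("scene","side"):
    c=cam(n); cv2.imwrite(f"pics/{n}0.png",c["img"]); np.savez(f"pics/{n}0.npz",W=pts(c),img=c["img"]); print(n,-c["R"].T@c["t"],c["R"][2],c["f"])
E
```

```text
0.0 [ 7.24515567e+02 -1.47358949e-02  2.30371660e+02] [[-1.48771181e-05  9.99998661e-01 -1.63634796e-03]
 [ 9.99999993e-01  1.46806981e-05 -1.20047573e-04]
 [-1.20023390e-04 -1.63634973e-03 -9.99998654e-01]] [ 0.19899867 -0.2445729   0.44808778] 1.0005392805937028
scene [1505.13191999 -407.77552919  815.24269491] [-0.7677021   0.3644032  -0.52710889] 480.66382707631095
side [ 537.36540212 -537.02581825  835.29707394] [ 0.07415202  0.66044195 -0.74720674] 420.4223276548179
```

View pics/scene0.png

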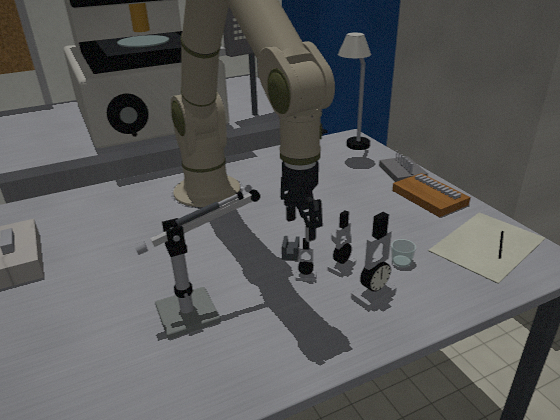

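View pics/side0.png

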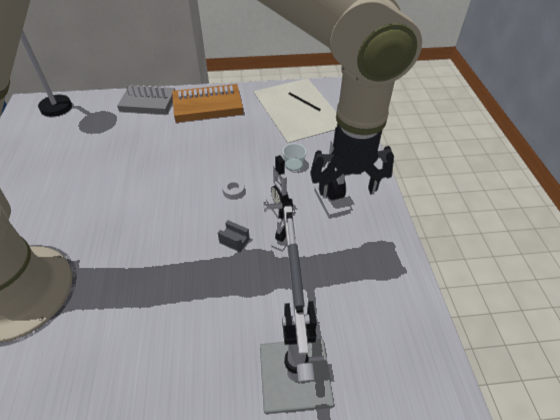

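Scene: three gauges, with grips at about (306,243), (343,218) and (380,225). The spring arm's stand is at (185,310) and its peg end near (255,196). In the side view the arm runs up to (288,205), next to the gauges. The middle-sized one should be (343,218); I'll check heights and an enlarged crop.

Run:
```python
from h import *
d=np.load("pics/scene0.npz");W=d["W"];img=d["img"]
e=np.load("pics/side0.npz");Ws=e["W"]
def s(W,name,u0,u1,v0,v1,zmin=15,dark=None):
    w=W[v0:v1,u0:u1].reshape(-1,3); w=w[(w[:,2]>zmin)&(w[:,0]<1200)]
    print(name,len(w),"zmax",np.nanpercentile(w[:,2],99).round(),"med",np.median(w,0).round(),"lo",np.percentile(w,3,axis=0).round(),"hi",np.percentile(w,97,axis=0).round())
for n,b in dict(small=(298,313,236,278),mid=(334,354,208,266),big=(362,392,212,292),cup=(392,414,240,268),peg=(238,262,186,206)).items(): s(W,n,*b)
for n,u,v in [("gsm",306,243),("gmid",344,218),("gbig",380,225),("peg",255,196)]:
    print(n,W[v-2:v+3,u-2:u+3].reshape(-1,3).round()[[0,12,24]])
for n,b in dict(block=(218,250,222,250),ring=(222,246,178,197)).items(): s(Ws,n,*b,zmin=8)
a=cv2.resize(img[180:300,230:420],None,fx=4,fy=4,interpolation=cv2.INTER_CUBIC); cv2.imwrite("pics/c1.png",cv2.convertScaleAbs(a,alpha=1.5))
```

```text
small 436 zmax 259.0 med [610.  76.  60.] lo [492.  -6.  20.] hi [776. 115. 256.]
mid 739 zmax 177.0 med [618. 185.  81.] lo [494. 162.  16.] hi [631. 251. 176.]
big 1710 zmax 242.0 med [761. 188. 116.] lo [744. 160.  19.] hi [775. 232. 240.]
cup 479 zmax 57.0 med [672. 346.  40.] lo [640. 317.  18.] hi [702. 378.  56.]
peg 296 zmax 302.0 med [605. -65. 287.] lo [562. -93. 272.] hi [610. -44. 300.]
gsm [[607.  73. 121.]
 [611.  77. 116.]
 [614.  81. 110.]]
gmid [[617. 179. 171.]
 [625. 180. 168.]
 [620. 190. 157.]]
gbig [[762. 181. 229.]
 [763. 187. 222.]
 [763. 193. 215.]]
peg [[607. -58. 292.]
 [609. -54. 287.]
 [606. -49. 279.]]
block 602 zmax 45.0 med [493.  87.  31.] lo [458.  60.  10.] hi [524. 117.  44.]
ring 297 zmax 25.0 med [494. 256.  21.] lo [468. 231.  10.] hi [521. 285.  24.]
```

View pics/c1.png

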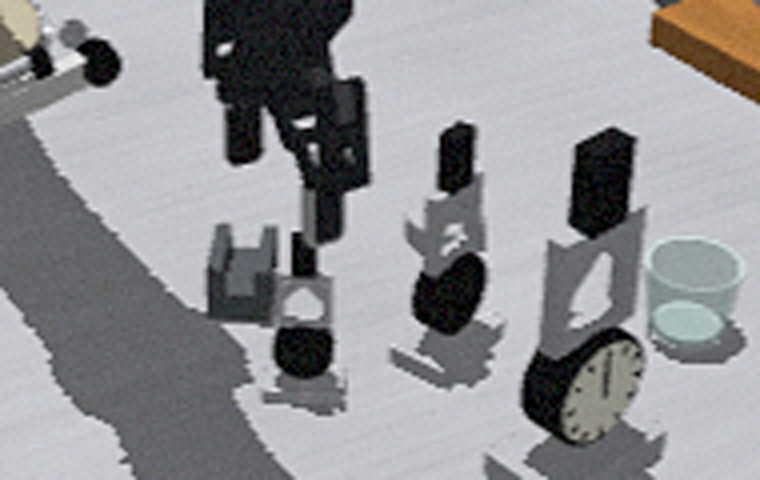

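The crop (4x, from 230,180) shows the small gauge at (306,258), zmax about 120; the middle one at (343,240), zmax 177, which matches 176; and the big one at (378,255), zmax 240. So (343,240) is the one meant. The peg's black boss is at (255,195) and its end disc at (248,188), so the peg points away from the scene camera. Next I'll measure the gauge yaw and the arm axis.

Run:
```python
from h import *
for n in("scene","side"):
    d=np.load(f"pics/{n}0.npz");W=d["W"].reshape(-1,3);g=d["img"].max(-1).reshape(-1)
    near=(np.abs(W[:,0]-622)<60)&(np.abs(W[:,1]-184)<60)
    for nm,lo,hi,dk in[("grip",138,180,0),("plate",95,132,1)]:
        m=near&(W[:,2]>lo)&(W[:,2]<hi)&((g>70) if dk else (g<70)); P=W[m]
        if len(P)<8: print(n,nm,len(P));continue
        c=np.median(P[:,:2],0); r=cv2.minAreaRect(P[:,:2].astype(np.float32))
        l=cv2.fitLine(P[:,:2].astype(np.float32),cv2.DIST_HUBER,0,.01,.01).ravel()
        print(n,nm,len(P),"med",c,"line ang",np.degrees(np.arctan2(l[1],l[0])),"rect",np.round(np.array(r[0]),1),np.round(r[1],1),round(r[2]), "z",P[:,2].min().round(),P[:,2].max().round())
    # arm: points z 215..310 excluding robot, around x 500..720,y -330..-20
    m=(W[:,2]>150)&(W[:,2]<330)&(W[:,0]>540)&(W[:,0]<660)&(W[:,1]<-35)&(W[:,1]>-330);P=W[m]
    l=cv2.fitLine(P.astype(np.float32),cv2.DIST_HUBER,0,.01,.01).ravel()
    print(n,"arm",len(P),l.round(3),"horiz ang",np.degrees(np.arctan2(l[1],l[0])))
    for y0 in range(-330,-30,30):
        q=P[(P[:,1]>=y0)&(P[:,1]<y0+30)]
        if len(q)>3: print("  y",y0,len(q),"x",np.percentile(q[:,0],[5,50,95]).round(),"z",np.percentile(q[:,2],[5,50,95]).round())
d=np.load("pics/scene0.npz");W=d["W"]
for v in range(180,208,3): print(v,[tuple(int(a) for a in np.nan_to_num(W[v,u])) for u in range(238,264,4)])
d=np.load("pics/side0.npz")
for nm,W,img,b in[("a",np.load("pics/scene0.npz")["W"],np.load("pics/scene0.npz")["img"],(125,275,170,330)),("b",d["W"],d["img"],(240,340,180,410))]:
    a=cv2.resize(img[b[2]:b[3],b[0]:b[1]],None,fx=2.5 if nm=="b" else 3.5,fy=2.5 if nm=="b" else 3.5,interpolation=cv2.INTER_CUBIC); a=cv2.convertScaleAbs(a,alpha=1.6); 
    globals()[nm]=cv2.copyMakeBorder(a,0,600-a.shape[0],0,0,0)
cv2.imwrite("pics/c2.png",np.hstack([a if 0 else globals()["a"],globals()["b"]])[:, :800])
```

```text
scene grip 131 med [617.06767859 181.77934465] line ang -84.74296 rect [614.6 186.2] [16.7 27.1] 29 z 138.0 179.0
scene plate 80 med [617.96074476 178.701958  ] line ang -69.18274 rect [611.8 187.2] [14.9 57.9] 23 z 96.0 132.0
scene arm 2350 [-2.10000e-02  9.63000e-01  2.67000e-01  6.05068e+02 -1.77347e+02
  2.60422e+02] horiz ang 91.243454
  y -330 105 x [594. 606. 610.] z [218. 229. 236.]
  y -300 125 x [593. 603. 606.] z [225. 237. 243.]
  y -270 681 x [581. 615. 623.] z [159. 227. 262.]
  y -240 359 x [597. 607. 623.] z [168. 251. 272.]
  y -210 220 x [597. 604. 607.] z [245. 263. 280.]
  y -180 210 x [598. 604. 608.] z [253. 269. 287.]
  y -150 194 x [597. 604. 608.] z [259. 275. 291.]
  y -120 181 x [595. 604. 608.] z [265. 280. 298.]
  y -90 149 x [594. 605. 609.] z [272. 286. 300.]
  y -60 126 x [561. 605. 610.] z [275. 288. 296.]
side grip 135 med [612.87424065 179.60345991] line ang -48.401844 rect [612.6 187. ] [14.4 24.7] 24 z 138.0 178.0
side plate 112 med [615.07988492 171.71358212] line ang -65.167274 rect [613.  186.8] [11.4 53.8] 23 z 97.0 132.0
side arm 2839 [ 2.000
[... 1437 characters left out ...]
, -76, 279), (607, -66, 276), (608, -57, 274), (162, 131, 1), (172, 142, 3)]
204 [(607, -96, 276), (607, -86, 273), (601, -74, 267), (168, 99, 1), (170, 113, -1), (177, 125, -1), (191, 134, 3)]
207 [(605, -96, 267), (175, 67, 1), (181, 79, 1), (183, 93, -1), (195, 102, 2), (202, 114, 2), (205, 127, 0)]Traceback (most recent call last):
  File "<stdin>", line 24, in <module>
    return _nx.concatenate(arrs, 1, dtype=dtype, casting=casting)
           ~~~~~~~~~~~~~~~^^^^^^^^^^^^^^^^^^^^^^^^^^^^^^^^^^^^^^^
ValueError: all the input array dimensions except for the concatenation axis must match exactly, but along dimension 0, the array at index 0 has size 575 and the array at index 1 has size 600
```

Gauge grip at about (613,187), gauge y axis at about 113.5°. The arm runs along +y, and the peg points to -x with its middle near (579,-52,284). Both are consistent with hinge 240 plus 200·sin 0.22. Moving above the gauge and turning.

>>> play_rows([
  {"rot": [0,0,0],"offset": [0.3,-0.2,-0.8],"gripper": 1},
  {"rot": [0,0,0],"offset": [0.75,-0.45,-0.4],"gripper": 1},
  {"rot": [0,0,0],"offset": [0.9,-0.53,-0.2],"gripper": 1},
  {"rot": [0,0,0],"offset": [0.9,-0.53,0],"gripper": 1},
  {"rot": [0,0,0],"offset": [0.9,-0.53,0],"gripper": 1},
  {"rot": [0,0,1],"offset": [0,0,0],"gripper": 1},
  {"rot": [0,0,1],"offset": [0,0,0],"gripper": 1},
  {"rot": [0,0,1],"offset": [0,0,0],"gripper": 1},
])

```text
t: 1.1
tcp_pos: [612.7, 187.6, 301.0]
ee_rot: [[0.312, 0.95, -0.001], [0.95, -0.312, -0.0], [-0.001, -0.001, -1.0]]
contact_force: [0.3, 0.2, -0.2]
width: 1.002
grip_force: 0.0
```

>>> play_rows([
  {"rot": [0,0,1],"offset": [0,0,0],"gripper": 1},
  {"rot": [0,0,1],"offset": [0,0,0],"gripper": 1},
  {"rot": [0,0,1],"offset": [0,0,0],"gripper": 1},
  {"rot": [0,0,1],"offset": [0,0,0],"gripper": 1},
  {"rot": [0,0,1],"offset": [0,0,0],"gripper": 1},
  {"rot": [0,0,1],"offset": [0,0,0],"gripper": 1},
  {"rot": [0,0,1],"offset": [0,0,0],"gripper": 1},
  {"rot": [0,0,1],"offset": [0,0,0],"gripper": 1},
])

```text
t: 2.1
tcp_pos: [612.7, 187.5, 300.9]
ee_rot: [[0.915, 0.404, -0.001], [0.404, -0.915, -0.0], [-0.001, 0.0, -1.0]]
contact_force: [-0.6, 0.0, -0.0]
width: 1.004
grip_force: 0.0
```

```bash
cat >> h.py <<'E'
def st():
    s=status.observe(); R=np.array(s["ee_rot"]); print("t",round(s["t"],2),"tcp",np.round(s["tcp_pos"],1),"yaw_y",round(np.degrees(np.arctan2(R[1,1],R[0,1])),2),"z",R[:,2].round(3),"F",np.round(s["contact_force"],2),"M",np.round(s["torque"],2),"w",round(s["width"],3),"q7",round(s["joint_pos"][6])); return s
E
python3 - <<'E'
from h import *
st(); c=cam("wrist"); W=pts(c); np.savez("pics/w1.npz",W=W,img=c["img"]); cv2.imwrite("pics/w1.png",c["img"])
P=W.reshape(-1,3);g=c["img"].max(-1).reshape(-1)
near=(np.abs(P[:,0]-613)<60)&(np.abs(P[:,1]-187)<60)
for nm,lo,hi in[("griptop",168,182),("plate",95,138),("foot",8,22)]:
    q=P[near&(P[:,2]>lo)&(P[:,2]<hi)]
    if len(q)>8: r=cv2.minAreaRect(q[:,:2].astype(np.float32)); print(nm,len(q),np.median(q,0).round(1),np.round(r[0],1),np.round(r[1],1),round(r[2],1))
print(-c["R"].T@c["t"],c["R"][2])
E
```

```text
t 2.1 tcp [612.7 187.5 300.9] yaw_y -66.19 z [-0.001 -0.    -1.   ] F [-0.6   0.03 -0.01] M [ 0.03 -0.04  0.02] w 1.004 q7 -80
griptop 639 [614.6 188.7 176.2] [613.9 188.4] [14.3 23.8] 23.2
plate 651 [616.2 190.7 135.4] [614.7 188.8] [12.  51.8] 22.0
foot 962 [625.9 195.1  14.4] [614.1 188.1] [43.6 75.2] 22.6
[681.93875136 219.03980436 443.81559847] [-0.267609   -0.11693458 -0.95640563]
```

View pics/w1.png

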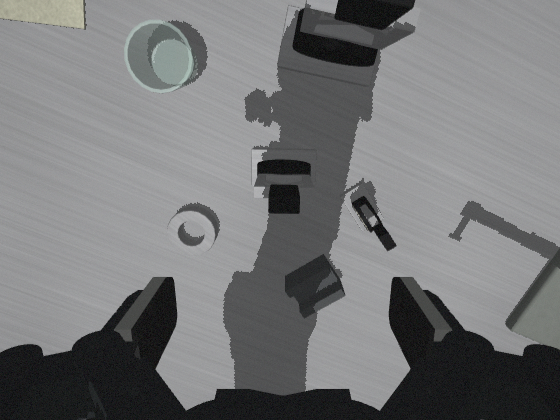

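The wrist view shows the middle gauge's grip at (284,198), between the open fingers, with nothing in the way. Centre is (614,188), yaw 22.6°, and the sizes match (foot 44x76, grip 14x24). Taking a force tare, then descending.

```bash
cat >> h.py <<'E'
def favg(n=10):
    F=[]
    for i in range(n):
        vision.camera("wrist"); s=status.observe(); F.append(list(s["contact_force"])+list(s["torque"]))
    F=np.array(F); print("Favg",F.mean(0).round(3),"sd",F.std(0).round(3)); return F
E
python3 -c "
from h import *
favg(12)"
```

```text
Favg [-0.01   0.03   0.258 -0.014 -0.002 -0.012] sd [0.497 0.563 0.417 0.04  0.024 0.033]
```

>>> play_rows([
  {"rot": [0,0,0.17],"offset": [0.03,0,0.6],"gripper": 1},
  {"rot": [0,0,0],"offset": [0,0,0.7],"gripper": 1},
  {"rot": [0,0,0],"offset": [0,0,0.7],"gripper": 1},
  {"rot": [0,0,0],"offset": [0,0,0.6],"gripper": 1},
  {"rot": [0,0,0],"offset": [0,0,0.4],"gripper": 1},
  {"rot": [0,0,0],"offset": [0,0,0.22],"gripper": 1},
  {"rot": [0,0,0],"offset": [0,0,0],"gripper": 1},
])

```text
t: 3.62
tcp_pos: [614.2, 188.0, 139.9]
ee_rot: [[0.921, 0.39, -0.001], [0.39, -0.921, -0.0], [-0.001, 0.0, -1.0]]
contact_force: [0.1, -0.6, -0.3]
width: 0.999
grip_force: 0.0
```

>>> play_rows([
  {"rot": [0,0,0],"offset": [0,0,0],"gripper": -1},
  {"rot": [0,0,0],"offset": [0,0,0],"gripper": -1},
  {"rot": [0,0,0],"offset": [0,0,0],"gripper": -1},
  {"rot": [0,0,0],"offset": [0,0,0],"gripper": -1},
  {"rot": [0,0,0],"offset": [0,0,0],"gripper": -1},
  {"rot": [0,0,0],"offset": [0,0,0],"gripper": -1},
])

```text
t: 4.38
tcp_pos: [614.8, 187.9, 140.8]
ee_rot: [[0.921, 0.39, 0.001], [0.39, -0.921, 0.0], [0.001, 0.0, -1.0]]
contact_force: [0.0, -1.7, 5.3]
width: 0.271
grip_force: 60.1
```

Gripped at width 23 mm. Lifting.

>>> play_rows([
  {"rot": [0,0,0],"offset": [0,0,-0.1],"gripper": -1},
  {"rot": [0,0,0],"offset": [0,0,-0.3],"gripper": -1},
  {"rot": [0,0,0],"offset": [0,0,-0.6],"gripper": -1},
  {"rot": [0,0,0],"offset": [0,0,-0.8],"gripper": -1},
  {"rot": [0,0,0],"offset": [0,0,-0.8],"gripper": -1},
  {"rot": [0,0,0],"offset": [0,0,-0.6],"gripper": -1},
  {"rot": [0,0,0],"offset": [0,0,-0.4],"gripper": -1},
  {"rot": [0,0,0],"offset": [0,0,0],"gripper": -1},
])

```text
t: 5.38
tcp_pos: [614.7, 188.2, 322.2]
ee_rot: [[0.921, 0.39, 0.003], [0.39, -0.921, 0.001], [0.003, -0.0, -1.0]]
contact_force: [-0.3, 0.5, -4.8]
width: 0.272
grip_force: 59.5
```

```bash
python3 -c "
from h import *
favg(16);st()"
```

```text
Favg [ 7.800e-02  1.920e-01 -5.435e+00  1.200e-02 -2.000e-03  1.000e-03] sd [0.458 0.515 0.628 0.04  0.023 0.031]
t 6.17 tcp [614.4 188.1 320.3] yaw_y -67.02 z [-0. -0. -1.] F [-0.14  0.42 -5.77] M [-0.05  0.04 -0.02] w 0.271 q7 -81
```

Weight about 5.5 N, so I expect a sink of about 90 mm. Turning to align and moving to the stand-off before the peg.

>>> play_rows([
  {"rot": [0,0,0.6],"offset": [0,0,0],"gripper": -1},
  {"rot": [0,0,1],"offset": [0,0,0],"gripper": -1},
  {"rot": [0,0,1],"offset": [0,0,0],"gripper": -1},
  {"rot": [0,0,0.8],"offset": [0,0,0],"gripper": -1},
  {"rot": [0,0,0.43],"offset": [0,0,0],"gripper": -1},
  {"rot": [0,0,0],"offset": [-0.3,0.3,0],"gripper": -1},
  {"rot": [0,0,0],"offset": [-0.4,0.6,0],"gripper": -1},
  {"rot": [0,0,0],"offset": [-0.4,0.8,0],"gripper": -1},
])

```text
t: 7.18
tcp_pos: [558.8, 103.2, 320.2]
ee_rot: [[1.0, 0.002, 0.0], [0.002, -1.0, 0.0], [0.0, -0.0, -1.0]]
contact_force: [0.1, -0.4, -5.3]
width: 0.273
grip_force: 59.5
```

>>> play_rows([
  {"rot": [0,0,0],"offset": [-0.4,0.8,0],"gripper": -1},
  {"rot": [0,0,0],"offset": [-0.2,0.8,0],"gripper": -1},
  {"rot": [0,0,0],"offset": [-0.08,0.7,0],"gripper": -1},
  {"rot": [0,0,0],"offset": [0,0.5,0],"gripper": -1},
  {"rot": [0,0,0],"offset": [0,0.3,0],"gripper": -1},
  {"rot": [0,0,0],"offset": [0,0,0],"gripper": -1},
])

```text
t: 7.92
tcp_pos: [525.4, -52.6, 320.4]
ee_rot: [[1.0, -0.002, 0.0], [-0.002, -1.0, -0.0], [0.0, 0.0, -1.0]]
contact_force: [-0.7, 0.2, -5.7]
width: 0.272
grip_force: 59.7
```

Run:
```python
from h import *
s=st(); T=np.array(s["tcp_pos"])
S={}
for n in("scene","side","wrist"):
    c=cam(n); W=pts(c); np.savez(f"pics/{n}2.npz",W=W,img=c["img"]); g=c["img"].max(-1).reshape(-1); P=W.reshape(-1,3)
    u,v=[],[]
    for X in (T,[579,-52,284]):
        q=c["R"]@X+c["t"]; print(n,"px",(q[:2]/q[2]*c["f"]+[c["cx"],c["cy"]]).round())
    # disc / boss points
    for nm,m in dict(disc=(P[:,0]>552)&(P[:,0]<570),boss=(P[:,0]>585)&(P[:,0]<620)).items():
        m=m&(P[:,1]>-80)&(P[:,1]<-20)&(P[:,2]>262)&(P[:,2]<310); q=P[m]
        if len(q)>4: print(n,nm,len(q),"med",np.median(q,0).round(1),"lo",np.percentile(q,3,axis=0).round(1),"hi",np.percentile(q,97,axis=0).round(1))
    m=(np.abs(P[:,0]-T[0])<50)&(np.abs(P[:,1]-T[1])<45)&(P[:,2]<T[2]-10)&(P[:,2]>120)&(g>60)&(P[:,0]<548); q=P[m]
    if len(q)>20: print(n,"plate/foot",len(q),np.percentile(q,[2,50,98],axis=0).round(1).tolist())
    if n!="wrist":
        q=c["R"]@np.array([560,-52,260])+c["t"]; q=(q[:2]/q[2]*c["f"]+[c["cx"],c["cy"]]).astype(int)
        a=c["img"][max(q[1]-60,0):q[1]+60,q[0]-40:q[0]+40]; S[n]=cv2.convertScaleAbs(cv2.resize(a,(400,600),interpolation=cv2.INTER_CUBIC),alpha=1.6); print(n,"crop",q)
cv2.imwrite("pics/c3.png",np.hstack(list(S.values())))
```

```text
t 7.92 tcp [525.4 -52.6 320.4] yaw_y -90.09 z [ 0. -0. -1.] F [-0.73  0.2  -5.74] M [ 0.12 -0.    0.01] w 0.272 q7 -80
scene px [241. 168.]
scene px [251. 191.]
scene disc 35 med [563.2 -54.9 288.1] lo [560.  -60.1 279. ] hi [569.5 -44.3 294.1]
scene boss 170 med [606.4 -60.1 286.6] lo [593.5 -78.3 272.6] hi [611.8 -43.6 295.7]
scene plate/foot 600 [[503.7, -88.9, 181.6], [528.1, -58.5, 195.0], [546.3, -15.9, 308.7]]
scene crop [248 196]
side px [242. 194.]
side px [274. 206.]
side disc 45 med [564.  -55.1 287.1] lo [560.4 -61.2 280.5] hi [569.6 -49.3 292.4]
side boss 181 med [598.  -58.4 289.9] lo [586.3 -73.7 277.7] hi [609.2 -47.5 295.7]
side plate/foot 736 [[502.5, -88.2, 181.6], [524.1, -73.6, 193.3], [544.8, -17.1, 303.8]]
side crop [263 215]
wrist px [291. 284.]
wrist px [289. 149.]
wrist disc 615 med [564.6 -51.7 289.5] lo [560.9 -59.5 282.7] hi [569.5 -43.7 293.7]
wrist boss 3545 med [601.  -56.4 291.5] lo [587.4 -78.4 286.7] hi [609.7 -42.1 296.4]
wrist plate/foot 5445 [[511.9, -85.7, 187.8], [529.3, -47.8, 263.5], [546.1, -12.9, 308.6]]
```

View pics/c3.png

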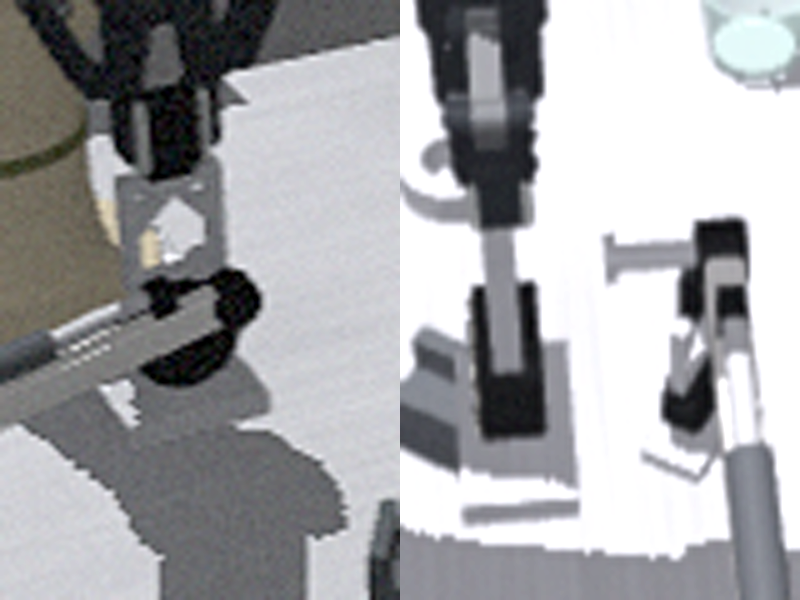

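The eye window faces the peg, and the disc centre is at (561..565, -51.6, 284.6). The side crop shows the plate (500,290) square to the peg (650,255). The window sits about 3 mm low and 1 mm to -y, so I'll correct that and slide it on.

>>> play_rows([
  {"rot": [0,0,0],"offset": [0.05,-0.02,-0.05],"gripper": -1},
  {"rot": [0,0,0],"offset": [0.15,0,0],"gripper": -1},
  {"rot": [0,0,0],"offset": [0.2,0,0],"gripper": -1},
  {"rot": [0,0,0],"offset": [0.2,0,0],"gripper": -1},
  {"rot": [0,0,0],"offset": [0.2,0,0],"gripper": -1},
  {"rot": [0,0,0],"offset": [0.17,0,0],"gripper": -1},
  {"rot": [0,0,0],"offset": [0.1,0,0],"gripper": -1},
  {"rot": [0,0,0],"offset": [0,0,0],"gripper": -1},
])

```text
t: 9.07
tcp_pos: [579.1, -50.9, 322.6]
ee_rot: [[1.0, -0.0, -0.0], [-0.0, -1.0, -0.0], [-0.0, 0.0, -1.0]]
contact_force: [-0.5, 0.0, -5.4]
width: 0.269
grip_force: 59.7
```

Run:
```python
from h import *
favg(10); st()
for n in("scene","wrist"):
    c=cam(n); P=pts(c).reshape(-1,3)
    for nm,m in dict(disc=(P[:,0]>552)&(P[:,0]<570),boss=(P[:,0]>595)&(P[:,0]<620)).items():
        q=P[m&(P[:,1]>-80)&(P[:,1]<-20)&(P[:,2]>262)&(P[:,2]<310)]
        if len(q)>4: print(n,nm,len(q),"med",np.median(q,0).round(1),"lo",np.percentile(q,3,axis=0).round(1),"hi",np.percentile(q,97,axis=0).round(1))
```

```text
Favg [-2.430e-01  1.390e-01 -5.386e+00  4.000e-03 -2.000e-03 -9.000e-03] sd [0.53  0.424 0.497 0.033 0.014 0.03 ]
t 9.57 tcp [578.8 -50.9 322.9] yaw_y -89.99 z [ 0.  0. -1.] F [ 0.52 -0.04 -4.39] M [-0.01  0.01 -0.02] w 0.267 q7 -79
scene disc 13 med [564.  -52.4 287.3] lo [560.9 -68.2 277.7] hi [569.6 -44.6 296.1]
scene boss 162 med [606.9 -60.2 286.1] lo [597.1 -78.5 272.6] hi [610.9 -43.9 295.6]
wrist boss 2777 med [604.6 -58.3 290.6] lo [595.7 -78.9 276.7] hi [610.8 -41.9 296.4]
```

>>> play_rows([
  {"rot": [0,0,0],"offset": [0,0.01,0.05],"gripper": -1},
  {"rot": [0,0,0],"offset": [0,0.006,0.06],"gripper": -1},
  {"rot": [0,0,0],"offset": [0,0,0.06],"gripper": -1},
  {"rot": [0,0,0],"offset": [0,0,0.05],"gripper": -1},
  {"rot": [0,0,0],"offset": [0,0,0.04],"gripper": -1},
  {"rot": [0,0,0],"offset": [0,0,0.04],"gripper": -1},
  {"rot": [0,0,0],"offset": [0,0,0.04],"gripper": -1},
  {"rot": [0,0,0],"offset": [0,0,0.03],"gripper": -1},
])

```text
t: 10.68
tcp_pos: [579.0, -51.8, 304.3]
ee_rot: [[1.0, -0.0, 0.0], [-0.0, -1.0, -0.0], [0.0, 0.0, -1.0]]
contact_force: [-0.3, -0.3, -3.2]
width: 0.272
grip_force: 59.7
```

Run:
```python
from h import *
favg(10); st()
```

```text
Favg [ 0.138 -0.883 -3.551 -0.193 -0.093  0.005] sd [0.347 0.445 0.441 0.034 0.045 0.024]
t 11.18 tcp [579.  -51.8 304.4] yaw_y -90.0 z [ 0. -0. -1.] F [-0.15 -0.74 -3.47] M [-0.24 -0.13  0.  ] w 0.274 q7 -78
```

>>> play_rows([
  {"rot": [0,0,0],"offset": [0,0,0.04],"gripper": -1},
  {"rot": [0,0,0],"offset": [0,0,0.05],"gripper": -1},
  {"rot": [0,0,0],"offset": [0,0,0.05],"gripper": -1},
  {"rot": [0,0,0],"offset": [0,0,0.04],"gripper": -1},
  {"rot": [0,0,0],"offset": [0,0,0.02],"gripper": -1},
  {"rot": [0,0,0],"offset": [0,0,0],"gripper": -1},
])

```text
t: 11.92
tcp_pos: [578.8, -51.2, 294.2]
ee_rot: [[1.0, 0.0, -0.0], [0.0, -1.0, 0.001], [-0.0, -0.001, -1.0]]
contact_force: [-1.0, 3.2, -2.0]
width: 0.275
grip_force: 60.0
```

```bash
cat > m.py <<'E'
from h import *
favg(10); st()
c=cam("wrist"); P=pts(c).reshape(-1,3)
q=P[(P[:,0]>598)&(P[:,0]<620)&(P[:,1]>-75)&(P[:,1]<-20)&(P[:,2]>150)&(P[:,2]<310)]
print("boss",len(q),"lo",np.percentile(q,3,axis=0).round(1),"hi",np.percentile(q,97,axis=0).round(1))
E
python3 m.py
```

```text
Favg [-0.572  4.205 -2.071  1.041  0.139  0.009] sd [0.428 0.765 0.392 0.146 0.03  0.034]
t 12.43 tcp [578.8 -51.2 294.3] yaw_y -89.98 z [-0.     0.001 -1.   ] F [-0.73  5.59 -2.18] M [1.23 0.18 0.06] w 0.27 q7 -78
boss 3055 lo [598.4 -73.6 161.4] hi [610.8 -34.4 283.2]
```

Too far to -y now. Correcting +y 1.5 mm and going on along the arc.

>>> play_rows([
  {"rot": [0,0,0],"offset": [0,-0.015,0],"gripper": -1},
  {"rot": [0,0,0],"offset": [0,-0.015,0],"gripper": -1},
  {"rot": [0,0,0],"offset": [0,-0.006,0.04],"gripper": -1},
  {"rot": [0,0,0],"offset": [0,-0.006,0.04],"gripper": -1},
  {"rot": [0,0,0],"offset": [0,-0.006,0.04],"gripper": -1},
  {"rot": [0,0,0],"offset": [0,-0.004,0.04],"gripper": -1},
  {"rot": [0,0,0],"offset": [0,-0.002,0.02],"gripper": -1},
  {"rot": [0,0,0],"offset": [0,0,0],"gripper": -1},
])

```text
t: 13.48
tcp_pos: [578.8, -49.5, 285.2]
ee_rot: [[1.0, -0.0, -0.0], [-0.0, -1.0, -0.001], [-0.0, 0.001, -1.0]]
contact_force: [-1.1, -3.4, -2.3]
width: 0.27
grip_force: 60.0
```

```bash
python3 m.py
```

```text
Favg [-0.487 -5.189 -2.796 -1.226  0.044  0.017] sd [0.306 0.433 0.48  0.078 0.026 0.015]
t 13.97 tcp [578.9 -49.5 285.4] yaw_y -90.02 z [ 0.    -0.001 -1.   ] F [-0.92 -5.71 -3.32] M [-1.26  0.05  0.03] w 0.271 q7 -78
boss 3090 lo [598.4 -73.6 155.9] hi [610.8 -36.6 274.1]
```

Fit: peg line y ≈ -53.5 + arc. Shifting 0.85 mm to -y, then following.

>>> play_rows([
  {"rot": [0,0,0],"offset": [0,0.009,0],"gripper": -1},
  {"rot": [0,0,0],"offset": [0,0.008,0.02],"gripper": -1},
  {"rot": [0,0,0],"offset": [0,-0.003,0.04],"gripper": -1},
  {"rot": [0,0,0],"offset": [0,-0.003,0.05],"gripper": -1},
  {"rot": [0,0,0],"offset": [0,-0.003,0.05],"gripper": -1},
  {"rot": [0,0,0],"offset": [0,-0.002,0.04],"gripper": -1},
  {"rot": [0,0,0],"offset": [0,-0.001,0.02],"gripper": -1},
  {"rot": [0,0,0],"offset": [0,0,0],"gripper": -1},
])

```text
t: 15.02
tcp_pos: [578.9, -49.0, 274.2]
ee_rot: [[1.0, 0.0, -0.0], [0.0, -1.0, 0.0], [-0.0, -0.0, -1.0]]
contact_force: [-0.6, 0.3, -2.1]
width: 0.267
grip_force: 60.1
```

```bash
python3 m.py
```

```text
Favg [-0.441  1.111 -2.202  0.236  0.082 -0.016] sd [0.393 0.598 0.381 0.099 0.03  0.026]
t 15.53 tcp [578.9 -49.  274.3] yaw_y -89.99 z [ 0.  0. -1.] F [-0.52  2.24 -1.37] M [ 0.35  0.13 -0.02] w 0.275 q7 -77
boss 2973 lo [598.5 -74.6 245.1] hi [610.9 -37.7 265.5]
```

>>> play_rows([
  {"rot": [0,0,0],"offset": [0,-0.003,0.03],"gripper": -1},
  {"rot": [0,0,0],"offset": [0,-0.002,0.05],"gripper": -1},
  {"rot": [0,0,0],"offset": [0,-0.002,0.06],"gripper": -1},
  {"rot": [0,0,0],"offset": [0,-0.001,0.06],"gripper": -1},
  {"rot": [0,0,0],"offset": [0,0.001,0.06],"gripper": -1},
  {"rot": [0,0,0],"offset": [0,0.002,0.05],"gripper": -1},
  {"rot": [0,0,0],"offset": [0,0.003,0.05],"gripper": -1},
  {"rot": [0,0,0],"offset": [0,0.001,0.02],"gripper": -1},
])

```text
t: 16.58
tcp_pos: [578.9, -49.0, 255.1]
ee_rot: [[1.0, 0.0, -0.0], [0.0, -1.0, 0.0], [-0.0, -0.0, -1.0]]
contact_force: [-0.2, 3.7, -1.3]
width: 0.268
grip_force: 60.2
```

```bash
python3 m.py
```

```text
Favg [ 0.102  4.326 -1.388  1.016  0.008 -0.006] sd [0.565 0.387 0.303 0.074 0.03  0.027]
t 17.07 tcp [578.9 -49.  255.3] yaw_y -89.99 z [ 0.  0. -1.] F [-0.15  3.94 -1.03] M [ 1.12 -0.01 -0.03] w 0.272 q7 -77
boss 3112 lo [598.5 -74.1 227.1] hi [610.9 -37.5 256.9]
```

>>> play_rows([
  {"rot": [0,0,0],"offset": [0,-0.007,0],"gripper": -1},
  {"rot": [0,0,0],"offset": [0,-0.007,0.02],"gripper": -1},
  {"rot": [0,0,0],"offset": [0,0.002,0.05],"gripper": -1},
  {"rot": [0,0,0],"offset": [0,0.003,0.05],"gripper": -1},
  {"rot": [0,0,0],"offset": [0,0.004,0.06],"gripper": -1},
  {"rot": [0,0,0],"offset": [0,0.004,0.05],"gripper": -1},
  {"rot": [0,0,0],"offset": [0,0.003,0.03],"gripper": -1},
  {"rot": [0,0,0],"offset": [0,0,0],"gripper": -1},
])

```text
t: 18.12
tcp_pos: [578.9, -49.7, 242.2]
ee_rot: [[1.0, -0.0, 0.0], [-0.0, -1.0, -0.0], [0.0, 0.0, -1.0]]
contact_force: [-0.3, -0.0, -0.9]
width: 0.273
grip_force: 60.3
```

```bash
python3 m.py
```

```text
Favg [ 0.058 -1.921 -0.768 -0.505  0.009 -0.005] sd [0.479 0.443 0.596 0.144 0.031 0.018]
t 18.62 tcp [578.9 -49.6 242.4] yaw_y -90.01 z [ 0. -0. -1.] F [ 0.34 -2.24 -0.08] M [-0.67  0.04 -0.02] w 0.271 q7 -76
boss 3080 lo [598.5 -74.1 214.2] hi [610.9 -38.4 245.7]
```

>>> play_rows([
  {"rot": [0,0,0],"offset": [0,0.006,0],"gripper": -1},
  {"rot": [0,0,0],"offset": [0,0.004,0.03],"gripper": -1},
  {"rot": [0,0,0],"offset": [0,0.007,0.05],"gripper": -1},
  {"rot": [0,0,0],"offset": [0,0.008,0.05],"gripper": -1},
  {"rot": [0,0,0],"offset": [0,0.009,0.05],"gripper": -1},
  {"rot": [0,0,0],"offset": [0,0.009,0.05],"gripper": -1},
  {"rot": [0,0,0],"offset": [0,0.007,0.04],"gripper": -1},
  {"rot": [0,0,0],"offset": [0,0.002,0.02],"gripper": -1},
])

```text
t: 19.68
tcp_pos: [578.8, -51.8, 227.6]
ee_rot: [[1.0, 0.0, -0.0], [0.0, -1.0, 0.0], [-0.0, -0.0, -1.0]]
contact_force: [-0.9, -1.1, -0.0]
width: 0.274
grip_force: 60.4
```

```bash
python3 m.py
```

```text
Favg [-0.321 -0.56   0.517 -0.156  0.035 -0.003] sd [0.292 0.574 0.647 0.034 0.033 0.027]
t 20.18 tcp [578.9 -51.9 227.8] yaw_y -90.0 z [ 0.  0. -1.] F [-0.56 -1.6   0.5 ] M [-0.14  0.03 -0.  ] w 0.272 q7 -75
boss 2972 lo [598.3 -74.3 200. ] hi [610.8 -40.6 233.5]
```

```bash
python3 -c "
from h import *
favg(24);st()"
```

```text
Favg [-0.327 -0.162  0.17  -0.055  0.05  -0.01 ] sd [0.537 0.4   0.44  0.039 0.026 0.035]
t 21.43 tcp [578.8 -51.9 227.8] yaw_y -90.0 z [-0. -0. -1.] F [ 0.66  0.09 -0.4 ] M [0.01 0.05 0.  ] w 0.266 q7 -75
```

Residual vertical force matches the air tare (0.2 N) and lateral force is near zero, so the arm carries the weight. Opening slightly first.

>>> play_rows([
  {"rot": [0,0,0],"offset": [0,0,0],"gripper": -0.44},
  {"rot": [0,0,0],"offset": [0,0,0],"gripper": -0.42},
  {"rot": [0,0,0],"offset": [0,0,0],"gripper": -0.4},
  {"rot": [0,0,0],"offset": [0,0,0],"gripper": -0.38},
  {"rot": [0,0,0],"offset": [0,0,0],"gripper": -0.36},
  {"rot": [0,0,0],"offset": [0,0,0],"gripper": -0.34},
])

```text
t: 22.18
tcp_pos: [578.9, -51.9, 227.8]
ee_rot: [[1.0, 0.0, -0.0], [0.0, -1.0, -0.0], [-0.0, 0.0, -1.0]]
contact_force: [0.1, 0.2, -0.1]
width: 0.332
grip_force: 0.0
```

```bash
cat > k.py <<'E'
from h import *
st()
for i in range(4):
    c=cam("wrist"); P=pts(c).reshape(-1,3)
    q=P[(P[:,0]>598)&(P[:,0]<609)&(P[:,1]>-75)&(P[:,1]<-30)&(P[:,2]>195)&(P[:,2]<310)]
    print("boss hi",np.percentile(q,[50,97],axis=0).round(1).tolist())
E
python3 k.py
```

```text
t 22.18 tcp [578.9 -51.9 227.8] yaw_y -90.0 z [-0. -0. -1.] F [ 0.13  0.18 -0.08] M [ 0.02 -0.03  0.07] w 0.332 q7 -75
boss hi [[604.2, -61.4, 218.5], [608.6, -40.0, 236.0]]
boss hi [[604.2, -61.1, 218.5], [608.6, -39.9, 236.1]]
boss hi [[604.2, -61.3, 218.5], [608.6, -39.9, 236.2]]
boss hi [[604.2, -61.0, 218.5], [608.6, -39.6, 236.1]]
```

Released and steady. Opening moderately and withdrawing straight up.

>>> play_rows([
  {"rot": [0,0,0],"offset": [0,0,0],"gripper": -0.2},
  {"rot": [0,0,0],"offset": [0,0,0],"gripper": 0},
  {"rot": [0,0,0],"offset": [0,0,0],"gripper": 0},
  {"rot": [0,0,0],"offset": [0,0,-0.1],"gripper": 0},
  {"rot": [0,0,0],"offset": [0,0,-0.3],"gripper": 0},
  {"rot": [0,0,0],"offset": [0,0,-0.5],"gripper": 0},
  {"rot": [0,0,0],"offset": [0,0,-0.7],"gripper": 0},
  {"rot": [0,0,0],"offset": [0,0,-0.7],"gripper": 0},
])

```text
t: 23.38
tcp_pos: [578.8, -52.1, 345.0]
ee_rot: [[1.0, -0.0, 0.001], [-0.0, -1.0, -0.0], [0.001, 0.0, -1.0]]
contact_force: [0.6, 0.6, -0.2]
width: 0.498
grip_force: 0.0
```

>>> play_rows([
  {"rot": [0,0,0],"offset": [0,0,-0.5],"gripper": 0},
  {"rot": [0,0,0],"offset": [0,0,-0.2],"gripper": 0},
  {"rot": [0,0,0],"offset": [0,0,0],"gripper": 0},
  {"rot": [0,0,0],"offset": [0,0,0],"gripper": 0},
])

```text
t: 23.88
tcp_pos: [578.4, -51.7, 376.8]
ee_rot: [[1.0, 0.0, -0.002], [0.0, -1.0, -0.0], [-0.002, 0.0, -1.0]]
contact_force: [1.3, 0.2, -0.4]
width: 0.497
grip_force: 0.0
```

Run:
```python
from h import *
st(); pr=None
for i in range(8):
    c=cam("side"); P=pts(c).reshape(-1,3); m=(P[:,0]>560)&(P[:,0]<600)&(P[:,1]>-95)&(P[:,1]<-5)&(P[:,2]>40)&(P[:,2]<275); q=P[m]
    print(len(q),q.mean(0).round(2),"top",np.percentile(q[:,2],99).round(1))
a=np.hstack([cv2.resize(x["img"][120:330,170:380],(400,400),interpolation=cv2.INTER_CUBIC) for x in (cam("scene"),c)])
cv2.imwrite("pics/c4.png",cv2.convertScaleAbs(a,alpha=1.4))
```

```text
t 23.88 tcp [578.4 -51.7 376.8] yaw_y -89.99 z [-0.002 -0.    -1.   ] F [ 1.31  0.25 -0.43] M [-0.03 -0.03  0.03] w 0.497 q7 -81
1180 [578.73 -64.75 168.88] top 266.3
1175 [578.68 -64.69 168.71] top 266.6
1179 [578.7  -64.72 168.81] top 266.2
1175 [578.69 -64.7  168.63] top 266.1
1181 [578.73 -64.68 168.85] top 266.1
1180 [578.73 -64.72 168.78] top 266.0
1177 [578.75 -64.72 169.1 ] top 266.4
1179 [578.74 -64.74 168.9 ] top 266.3
```

View pics/c4.png

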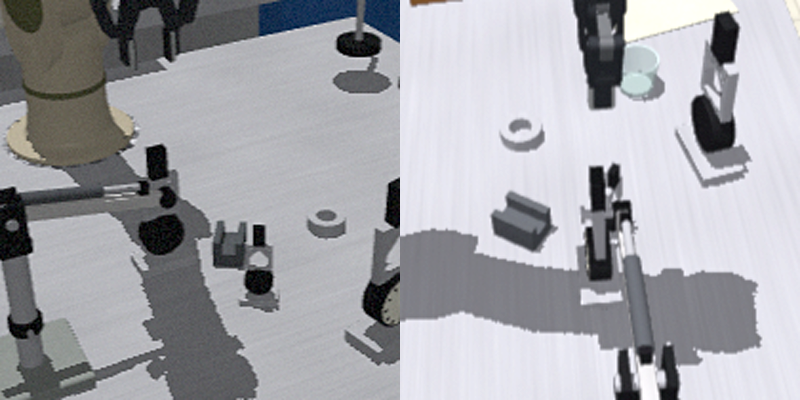

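The views show the gauge hanging free and still on the peg, at scene crop (160,200) and side crop (600,220). The gripper is clear above it and the bystanders are unmoved.

```bash
python3 -c "
from h import *
print(job.hand_in())"
```

```text
the job is handed in; nothing more can be done
None
```

The middle-sized dial gauge hangs free and still on the balance arm's peg: I let go once the arm carried its weight, left the other things where they stood, and handed the job in at about 24 s of the 51 s allowed.

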